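# Return the press dies from the drying rack to their holder

## Robot

A 6-joint arm with a two-finger parallel gripper is mounted at the origin on a cart in front of the work surface, level with it; the furniture and walls round the work are solid. World frame = base frame: x ahead of the robot, y to its left, z up, the work surface at z = 0. Lengths are in mm, angles in rad, forces in N, time in s.
With the tool pointing down it reaches from about 350 to 925 mm from the base axis. Payload 6.4 kg.
Tool frame: the origin (TCP) lies between the finger pads; the fingertips stand env.tip_extent ahead of it and the grasp point (between the pads) lies 2 mm behind it (env.tip_extent is the distance from the TCP to the fingertips, in mm); z points along the fingers, y is the line along which they close (so a half turn about z gives the same grasp; the last joint's range is limited). The gripper opens to 94 mm and grips with 3 to 60 N. Pads are 16 mm wide; open, the fingers measure 119 mm over their backs; the gripper's body (75 mm by 177 mm) begins 78 mm behind the grasp point.
Start: joints at [-1.493, 0.245, 1.558, -0, 1.339, -0.174], TCP at [161.95, -629.513, 222.455] pointing down, gripper open.
Joint ranges: [-3.13, 3.13], [-1.02, 2.26], [0.13, 2.54], [-0.95, 4.09], [0.21, 2.88], [-2.74, 2.74]. Speed limits (rad/s): [2.57, 2.57, 3.14, 3.14, 3.14, 3.14].

## Interface

Orientations are given as a unit quaternion [x, y, z, w].
In Python, from plant import monitor, capture, get_calibration, order, finder, env gives the robot as it stands.
- The arm moves only by the shell command python3 -m pendant 'ROWS' [OPENING] [FORCE]. ROWS is a JSON object of lists of equal length, an entry for each row: "dp": the shift along the tool's x, y, z in m, a list of three; "rot": the turn, a rotation vector about the tool's x, y, z in degrees, a list of three. In form: {"dp": [[x, y, z], ...], "rot": [[wx, wy, wz], ...]}. A call has 1 to 12 rows; each row is the pose to reach, as a shift and turn from the pose commanded when the call began, along the tool's axes at that moment; what a row does not reach only later rows make up. A row lasts 1/8 s, in which the tool goes at most 62.5 mm and 10.7 degrees, less where a joint would pass 70% of its speed; a pose out of reach is approached as far as the arm can. A call with a gripper value outside its range is refused whole. OPENING is the opening, from 0 (shut) to 1 (fully open), set as the call begins (- or left out, the last holds). The fingers move at their own pace and stop on an object; FORCE is the grip in N (left out, the last holds). Time passes only in rows, so rows that repeat a pose let the fingers close. It gives the time, the measured TCP pose, the force, the opening and the grip force at its end, in the units of the state.
- monitor.read_state(): the state, without advancing time (a new reading comes with each control period).
- capture(name): name is "scene" or "side" or "wrist"; returns the picture (480x640x3 uint8, red, green, blue); there is no depth.
- get_calibration(name): a dict with "K" (3x3 intrinsics, pixels), "D" ([k1, k2, p1, p2, k3] as OpenCV has them; the pictures are not rectified), "rvec" (rotation vector, rad) and "tvec" (3), from world to camera coordinates, as OpenCV has them. Camera axes: x right, y down, z forward; pixel columns grow to the right and rows downward; lengths in mm; the calibration is good to about 2 mm. A picture is of the moment at which its call begins: read the wrist's pose just before it. get_calibration takes no time and is no camera call; for the wrist camera it gives the pose at the moment of the call.
- order.sign_off(): hands the job in; it is judged then, once.
Trained networks look in the newest picture that a camera, given by its name, has taken for a name from the list of things; names that differ only in an ending like _2 or _b are one class to them, and where a whole thing is asked for, a point or a joint stands for the part that bears it (a point fixed in the world has none). Each returns a list of dicts, best first, with "p" (0 to 1); they miss things now and then, are a little off and sometimes report something else, mostly with a low value. They report only what shows in the picture. A call takes as long as a camera call.
- finder.find_in(camera, target): "point" ([x, y, z] in mm, in the coordinates of the camera as it stood for that picture, good to about 4 mm: the middle of the surface that is visible of it).
The state is a dict: "time": time; "joint_positions": joint angles; "dq": joint speeds; "joint_torque": joint torques, N m; "ee_pos": TCP position; "orientation": TCP orientation; "force": force on the tool from outside, world axes, zero at the start; "wrist_torque": the same for the moment, N m; "grip_width": opening from 0.0 (shut) to 1.0 (fully open); "finger_force": force on a finger pad.
Only numpy, scipy, OpenCV 4.12 (cv2) and the standard library are available. Lean on these libraries where they do the work, as an engineer would, in place of code of your own. Each camera call takes 0.05 s, during which the arm holds its last target. There are 200 camera calls.

## Task

The four white case-press dies have been washed and stand in a row on the wire drying rack. Move them all over to the die holder, each into the grey seat bored for its own diameter, so that every die lies fully home on the floor of its recess with the dished face up. Do not disturb the loupe and the oil cup.

Things in the scene. Friction and masses are not known exactly. Their poses are not given: they have to be found in the camera images.
- die_20_center (a point): smallest press die: upright white nylon disc, 20 mm diameter, 26 mm tall, with a shallow dish and a steel bush in its upper face. The point is its centre, 13 mm above its flat underside; z is up through the dished face. At the start it stands, dish up, on a steel wire drying rack with a flat deck 26 mm above the bench, 280 x 76 mm, one of a straight row of four dies about 68 mm apart along the rack's length.
- die_30_center (a point): second smallest press die: upright white nylon disc, 30 mm diameter, 26 mm tall, with a shallow dish and a steel bush in its upper face. The point is its centre, 13 mm above its flat underside; z is up through the dished face. At the start it stands, dish up, on a steel wire drying rack with a flat deck 26 mm above the bench, 280 x 76 mm, one of a straight row of four dies about 68 mm apart along the rack's length.
- die_40_center (a point): second largest press die: upright white nylon disc, 40 mm diameter, 26 mm tall, with a shallow dish and a steel bush in its upper face. The point is its centre, 13 mm above its flat underside; z is up through the dished face. At the start it stands, dish up, on a steel wire drying rack with a flat deck 26 mm above the bench, 280 x 76 mm, one of a straight row of four dies about 68 mm apart along the rack's length.
- die_50_center (a point): largest press die: upright white nylon disc, 50 mm diameter, 26 mm tall, with a shallow dish and a steel bush in its upper face. The point is its centre, 13 mm above its flat underside; z is up through the dished face. At the start it stands, dish up, on a steel wire drying rack with a flat deck 26 mm above the bench, 280 x 76 mm, one of a straight row of four dies about 68 mm apart along the rack's length.
- seat_20_floor (a point): seat for the 20 mm die: fixed grey plastic block 66 x 72 mm with a round recess of 27 mm diameter, 7 mm deep, with a black lining on its floor and slightly chamfered at its mouth. The point is the centre of the recess floor, 19 mm above the bench; the block's top face is 26 mm above the bench. z is up, x runs along the row of four seats (pitch 68 mm) on their aluminium rail, y across it.
- seat_30_floor (a point): seat for the 30 mm die: fixed grey plastic block 66 x 72 mm with a round recess of 37 mm diameter, 7 mm deep, with a black lining on its floor and slightly chamfered at its mouth. The point is the centre of the recess floor, 19 mm above the bench; the block's top face is 26 mm above the bench. z is up, x runs along the row of four seats (pitch 68 mm) on their aluminium rail, y across it.
- seat_40_floor (a point): seat for the 40 mm die: fixed grey plastic block 66 x 72 mm with a round recess of 47 mm diameter, 7 mm deep, with a black lining on its floor and slightly chamfered at its mouth. The point is the centre of the recess floor, 19 mm above the bench; the block's top face is 26 mm above the bench. z is up, x runs along the row of four seats (pitch 68 mm) on their aluminium rail, y across it.
- seat_50_floor (a point): seat for the 50 mm die: fixed grey plastic block 66 x 72 mm with a round recess of 57 mm diameter, 7 mm deep, with a black lining on its floor and slightly chamfered at its mouth. The point is the centre of the recess floor, 19 mm above the bench; the block's top face is 26 mm above the bench. z is up, x runs along the row of four seats (pitch 68 mm) on their aluminium rail, y across it.
- loupe_center (a point): bystander: black eye loupe with a metal rim, 36 mm diameter, 32 mm tall, loose on the bench between rack and rail; the point is its centre
- oil_center (a point): bystander: small dark oil cup with a red knobbed lid, 26 mm diameter, 18 mm tall, loose on the bench behind the work; the point is its centre

How it is judged (in metres and radians):
At the end, for the whole second after the job is handed in: Each of the four dies lies in the seat of its own size: centre within 6 mm of the recess centre, underside within 2.5 mm of the recess floor, dished face up within 0.1 rad, released and at rest (horizontal distance between die_20_center and seat_20_floor below 0.006 m and z of die_20_center in the frame of seat_20_floor below 0.0155 m and angle between each of die_20_center, die_30_center, die_40_center, die_50_center's own z axis and vertical below 0.1 rad and linear speed of each of die_20, die_30, die_40, die_50 below 0.02 m/s and contact force between each of die_20, die_30, die_40, die_50 and the fingers below 0.1 N and horizontal distance between die_30_center and seat_30_floor below 0.006 m and z of die_30_center in the frame of seat_30_floor below 0.0155 m and horizontal distance between die_40_center and seat_40_floor below 0.006 m and z of die_40_center in the frame of seat_40_floor below 0.0155 m and horizontal distance between die_50_center and seat_50_floor below 0.006 m and z of die_50_center in the frame of seat_50_floor below 0.0155 m); the robot touches nothing.
It fails at once if the loupe was disturbed (moved more than 15 mm) (distance of loupe_center from where it was at the start of the episode above 0.015 m).
It fails at once if the oil cup was disturbed (moved more than 15 mm) (distance of oil_center from where it was at the start of the episode above 0.015 m).
It also fails if it takes over 93 s, if anything falls off the work surface, if the arm or the gripper's body presses on something with over 40 N, if the wrist force passes 120 N, or if a joint passes its speed limit or range.

## Working session

There is one attempt and no reset: what is moved stays moved. The work goes in short steps, Python scripts to look and compute and a shell command to move; the robot and the scene stay as the last step left them, time stands still between calls to the robot, and variables do not carry over. Pictures are saved under pics/ and viewed, at most 14 in all, crops included, and the job is handed in when it is done.

```bash
ls; mkdir -p pics; cat > h.py <<'E'
import numpy as np, cv2
from scipy.spatial.transform import Rotation as R
from plant import monitor, capture, get_calibration, order, finder, env
def snap(cam,name=None):
    c=get_calibration(cam); im=capture(cam)
    if name: cv2.imwrite(f'pics/{name}.png',im[:,:,::-1])
    return im,{k:np.array(c[k],float) for k in('K','D','rvec','tvec')}
def toworld(c,p): 
    M=cv2.Rodrigues(c['rvec'])[0]; return M.T@(np.array(p)-c['tvec'].ravel())
def px2w(c,uv,z):
    n=cv2.undistortPoints(np.array([[uv]],float),c['K'],c['D']).ravel()
    M=cv2.Rodrigues(c['rvec'])[0]; o=-M.T@c['tvec'].ravel(); d=M.T@np.array([n[0],n[1],1])
    return o+d*(z-o[2])/d[2]
def w2px(c,p): return cv2.projectPoints(np.array([p],float),c['rvec'],c['tvec'],c['K'],c['D'])[0].ravel()
E
python3 - <<'E'
from h import *
np.set_printoptions(precision=1,suppress=True)
s=monitor.read_state();print(s['ee_pos'],s['orientation'],s['time'],env.tip_extent)
for cam in('scene','side','wrist'):
    im,c=snap(cam,cam+'0')
    if cam=='wrist': break
    for t in['die_20_center','die_30_center','die_40_center','die_50_center','seat_20_floor','seat_30_floor','seat_40_floor','seat_50_floor','loupe_center','oil_center']:
        print(cam,t,[(round(d['p'],2),toworld(c,d['point']),w2px(c,toworld(c,d['point']))) for d in finder.find_in(cam,t)[:2]])
E
```

```text
pics
[ 161.9 -628.9  221.4] [ 1.   0.1  0.  -0. ] 0.0 17.0
scene die_20_center [(0.53, array([502.9, 310. ,  52.5]), array([239.5, 340. ]))]
scene die_30_center [(0.58, array([509.3, 245.9,  47. ]), array([263.4, 321.5]))]
scene die_40_center [(0.55, array([508.6, 177.8,  48.3]), array([288.9, 303.3]))]
scene die_50_center [(0.59, array([509.8, 108.3,  49.4]), array([312.3, 285.8]))]
scene seat_20_floor [(0.83, array([ 537.6, -236.5,   21.7]), array([397.3, 221.9]))]
scene seat_30_floor [(0.86, array([ 540.9, -304.7,   21.8]), array([411.4, 210.7]))]
scene seat_40_floor [(0.94, array([539.3, -96.2,  22.4]), array([362.5, 245.5])), (0.59, array([509.5, 107.2,  47.3]), array([312.7, 286.3]))]
scene seat_50_floor [(0.8, array([ 540.5, -174.3,   11.2]), array([381.3, 234.8]))]
scene loupe_center [(0.53, array([506.6,   6.1,  18.1]), array([344.4, 273.6]))]
scene oil_center [(0.47, array([676. ,  74.5,   9.8]), array([275. , 254.7]))]
side die_20_center [(0.61, array([507.3, 298.6,  43.2]), array([231.5, 165.9]))]
side die_30_center [(0.66, array([509.3, 165.8,  47.5]), array([254.4, 195.1])), (0.48, array([503.6, 228.6,  45.1]), array([241. , 181.4]))]
side die_40_center [(0.57, array([507.6, 166.2,  48.4]), array([253.5, 194.8])), (0.24, array([ 540.1, -164.6,   19.3]), array([346.9, 307.1]))]
side die_50_center [(0.89, array([512.8,  91.3,  48.7]), array([270.3, 213.9]))]
side seat_20_floor [(0.78, array([ 541.9, -236.1,   28.9]), array([370.9, 333.4]))]
side seat_30_floor [(0.91, array([ 542.1, -303.8,   26.2]), array([395.4, 367.3])), (0.21, array([510.8,  94.7,  46.7]), array([268.7, 214.1]))]
side seat_40_floor [(0.67, array([530.9, -99.3,  26.4]), array([323.8, 281. ]))]
side seat_50_floor [(0.8, array([ 539.7, -166.1,   19. ]), array([347.1, 307.9]))]
side loupe_center [(0.79, array([504.1, -13.6,  24.9]), array([289.1, 256.7]))]
side oil_center [(0.51, array([679.4,  66.9,  10.8]), array([349.9, 212.3]))]
```

View pics/scene0.png

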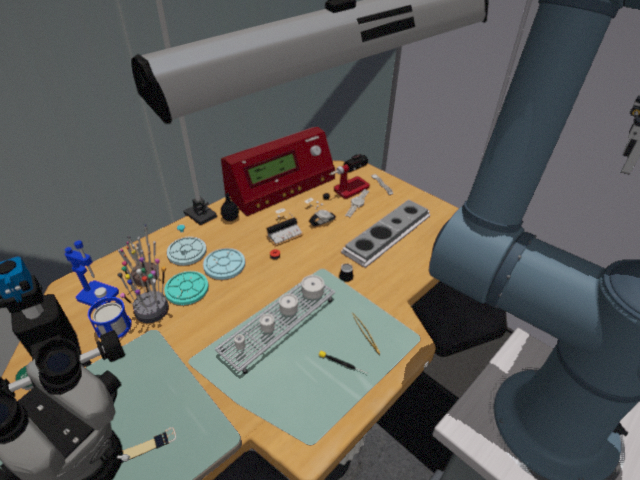

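View pics/side0.png

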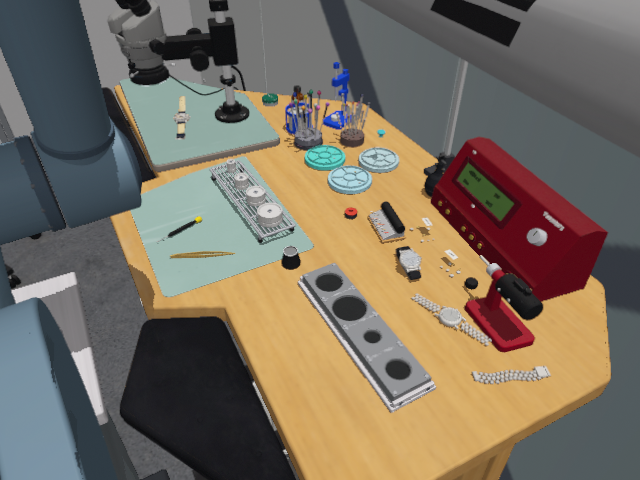

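```bash
python3 - <<'E'
from h import *
np.set_printoptions(precision=4,suppress=True)
s=monitor.read_state();m=R.from_quat(s['orientation']).as_matrix();print(s['orientation'],m)
c=get_calibration('wrist');M=cv2.Rodrigues(np.array(c['rvec'],float))[0];print('wcam in tool',m.T@(-M.T@np.array(c['tvec']).ravel()-s['ee_pos']),m.T@M.T)
for cam in('scene','side'):
    c={k:np.array(v,float) for k,v in get_calibration(cam).items() if k in('K','D','rvec','tvec')}
    for uv in {'scene':[(239.5,339),(266,318),(289,299),(313,283)],'side':[(230,162),(241,177),(255,191),(270,210)]}[cam]: print(cam,px2w(c,uv,52))
    for uv in {'scene':[(362.5,245.5),(381.3,234.8),(397,222),(411,211)],'side':[(329,283),(350,309),(372,337),(398,370)]}[cam]: print(cam,px2w(c,uv,22))
E
```

```text
[ 0.9921  0.1256 -0.      0.    ] [[ 0.9685  0.2492 -0.    ]
 [ 0.2492 -0.9685 -0.    ]
 [-0.      0.     -1.    ]]
wcam in tool [  82.7397   -1.1405 -161.8128] [[-0.0012 -0.9595 -0.2817]
 [ 1.     -0.0011 -0.0004]
 [ 0.0001 -0.2817  0.9595]]
scene [504.9373 308.4493  52.    ]
scene [509.2007 238.8224  52.    ]
scene [514.8022 171.6191  52.    ]
scene [512.881  103.0982  52.    ]
scene [539.5363 -96.4433  22.    ]
scene [ 533.1535 -163.1293   22.    ]
scene [ 537.6078 -235.2677   22.    ]
scene [ 540.7203 -302.7324   22.    ]
side [505.9312 301.4997  52.    ]
side [506.4447 234.1852  52.    ]
side [513.7059 172.4953  52.    ]
side [515.8214  99.0552  52.    ]
side [ 538.7368 -104.0542   22.    ]
side [ 541.3525 -172.6198   22.    ]
side [ 543.0415 -238.3092   22.    ]
side [ 544.9251 -307.0908   22.    ]
```

```bash
T='[0.463,-0.324,0]'; python3 -m pendant '{"dp":[[0.463,-0.324,0],[0.463,-0.324,0],[0.463,-0.324,0],[0.463,-0.324,0],[0.463,-0.324,0],[0.463,-0.324,0],[0.463,-0.324,0],[0.463,-0.324,0],[0.463,-0.324,0],[0.463,-0.324,0],[0.463,-0.324,0],[0.463,-0.324,0]],"rot":[[0,0,-75.6],[0,0,-75.6],[0,0,-75.6],[0,0,-75.6],[0,0,-75.6],[0,0,-75.6],[0,0,-75.6],[0,0,-75.6],[0,0,-75.6],[0,0,-75.6],[0,0,-75.6],[0,0,-75.6]]}' 1 30
python3 - <<'E'
from h import *
np.set_printoptions(precision=1,suppress=True)
im,c=snap('wrist','w1');print(c['K'])
for t in['seat_20_floor','seat_30_floor','seat_40_floor','seat_50_floor']:
    print(t,[(round(d['p'],2),toworld(c,d['point']),w2px(c,toworld(c,d['point']))) for d in finder.find_in('wrist',t)[:2]])
E
```

```text
time: 2.65
ee_pos: [528.9, -201.5, 222.4]
orientation: [0.708, 0.707, -0.0, -0.0]
force: [0.4, -0.3, -0.1]
grip_width: 1.0
finger_force: 0.0
[[396.7   0.  326.8]
 [  0.  396.7 235.3]
 [  0.    0.    1. ]]
seat_20_floor [(0.93, array([ 544.1, -236.7,   25.7]), array([342.8, 248.6]))]
seat_30_floor [(0.84, array([ 544.4, -305.9,   24.7]), array([342.4, 313.7])), (0.23, array([ 541.6, -239.3,   27.1]), array([340.2, 251.7]))]
seat_40_floor [(0.74, array([ 539.2, -101.5,   29. ]), array([338.6,  99. ]))]
seat_50_floor [(0.76, array([ 540.7, -166. ,   19.6]), array([339.5, 173.4])), (0.49, array([ 543.8, -306.7,   22.7]), array([341.8, 313.5]))]
```

View pics/w1.png

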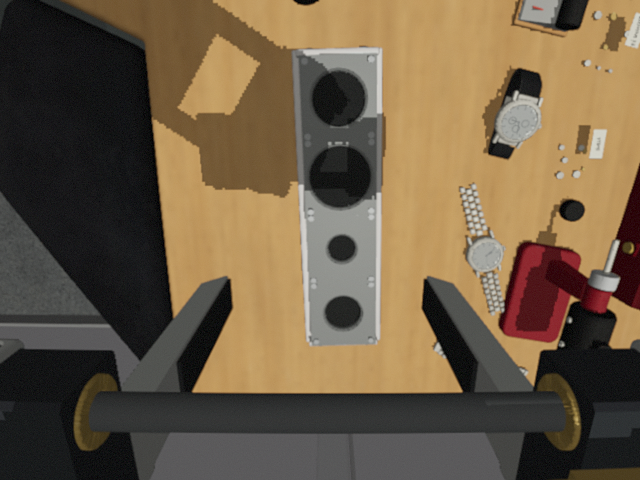

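```bash
cat >> h.py <<'E'
def blobs(im,c,z,rng,lo,hi,amin=200):
    g=cv2.cvtColor(im,cv2.COLOR_RGB2GRAY); m=cv2.inRange(g,lo,hi)
    x0,x1,y0,y1=rng; k=np.zeros_like(m); k[y0:y1,x0:x1]=m[y0:y1,x0:x1]
    for q in cv2.findContours(k,cv2.RETR_EXTERNAL,cv2.CHAIN_APPROX_NONE)[0]:
        if cv2.contourArea(q)<amin: continue
        q=cv2.convexHull(q); W=np.array([px2w(c,p[0],z)[:2] for p in q],np.float32)
        e=cv2.fitEllipse(W) if len(W)>5 else None; print(cv2.boundingRect(q),'ctr',np.round(e[0],1),'axes',np.round(e[1],1))
E
python3 - <<'E'
from h import *
im=cv2.imread('pics/w1.png')[:,:,::-1].copy()
c={k:np.array(v,float) for k,v in get_calibration('wrist').items() if k in('K','D','rvec','tvec')}
for hi in(25,40):
    for z in (19,26): print(hi,z);blobs(im,c,z,(300,382,50,345),0,hi)
g=cv2.cvtColor(im,cv2.COLOR_RGB2GRAY);print(g[98,300:380:2],g[60:130:2,339])
E
```

```text
25 19
(310, 148, 60, 49) ctr [ 541.4 -166.8] axes [49.8 55.5]
(313, 74, 36, 50) ctr [ 532.  -100.4] axes [29.6 39.5]
25 26
(310, 148, 60, 49) ctr [ 541.2 -165.9] axes [48.9 54.4]
(313, 74, 36, 50) ctr [ 531.9 -100.7] axes [29.  38.7]
40 19
(326, 297, 34, 30) ctr [ 545.1 -306.2] axes [32.9 34.3]
(329, 237, 26, 23) ctr [ 543.2 -237.7] axes [23.8 24.4]
(309, 147, 62, 60) ctr [ 541.3 -168.5] axes [55.5 56.1]
(312, 72, 53, 54) ctr [ 539.1 -100.5] axes [45.2 45.9]
40 26
(326, 297, 34, 30) ctr [ 544.8 -302.6] axes [32.3 33.6]
(329, 237, 26, 23) ctr [ 543.  -235.4] axes [23.3 24. ]
(309, 147, 62, 60) ctr [ 541.1 -167.5] axes [54.4 55. ]
(312, 72, 53, 54) ctr [ 539.  -100.8] axes [44.3 45. ]
[ 98  72  75  78  78  62  40  15  21  20  20  17  16  18  19  20  20  23
  16  22  16  18  10  20  36  38  39  36  41  36  35  35  43  98 138 150
 150 150 163 206] [149 150 149 148 113  74  38  36  39  40  39  32  37  34  26  19  15  20
  21  20  23  20  18  27  16  23  23  25  37  34  34  38  32  57  83]
```

```bash
python3 -m pendant '{"dp":[[0.406,-0.02,0],[0.406,-0.02,0],[0.406,-0.02,0],[0.406,-0.02,0],[0.406,-0.02,0],[0.406,-0.02,0],[0.406,-0.02,0],[0.406,-0.02,0],[0.406,-0.02,0]],"rot":[[0,0,0],[0,0,0],[0,0,0],[0,0,0],[0,0,0],[0,0,0],[0,0,0],[0,0,0],[0,0,0]]}'
python3 - <<'E'
from h import *
np.set_printoptions(precision=1,suppress=True)
im,c=snap('wrist','w2')
for t in['die_20_center','die_30_center','die_40_center','die_50_center']:
    print(t,[(round(d['p'],2),toworld(c,d['point']),w2px(c,toworld(c,d['point']))) for d in finder.find_in('wrist',t)[:2]])
blobs(im,c,52,(0,640,0,400),200,255)
E
```

```text
time: 4.03
ee_pos: [509.6, 204.7, 222.4]
orientation: [0.707, 0.707, -0.0, 0.0]
force: [0.7, -0.5, -0.0]
grip_width: 1.0
finger_force: 0.0
die_20_center [(0.92, array([511.5, 309. ,  51.4]), array([329.1,  92. ])), (0.2, array([685.4,  80. ,   8.9]), array([491.9, 323. ]))]
die_30_center [(0.92, array([506.4, 241.3,  50.1]), array([323. , 176.9]))]
die_40_center [(0.74, array([513.2, 177.8,  48.3]), array([330.9, 247.9]))]
die_50_center [(0.65, array([512.5, 111.6,  48.1]), array([330. , 314.7]))]
```

View pics/w2.png

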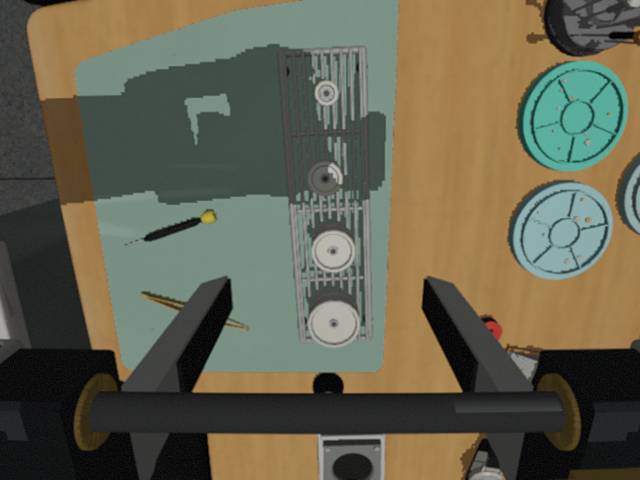

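```bash
python3 - <<'E'
from h import *
c={k:np.array(v,float) for k,v in get_calibration('wrist').items() if k in('K','D','rvec','tvec')}
for uv in[(326,93),(325,178),(333,251),(333,323.5)]: print(px2w(c,uv,50).round(1))
im=cv2.imread('pics/w2.png')[:,:,::-1].copy()
blobs(im,c,52,(305,362,225,350),185,255,300)
a=np.vstack([cv2.resize(im[y-40:y+40,x-50:x+50],(400,320),interpolation=2) for x,y in()]) if 0 else np.vstack([np.hstack([cv2.resize(im[y-37:y+38,x-50:x+50],(400,300),interpolation=2) for x,y in r]) for r in(((326,93),(325,178)),((333,251),(333,323)))])
cv2.imwrite('pics/w2c.png',a[:,:,::-1])
E
```

```text
[509.3 308.3  50. ]
[508.3 240.3  50. ]
[515.2 175.3  50. ]
[515.3 103.3  50. ]
```

View pics/w2c.png

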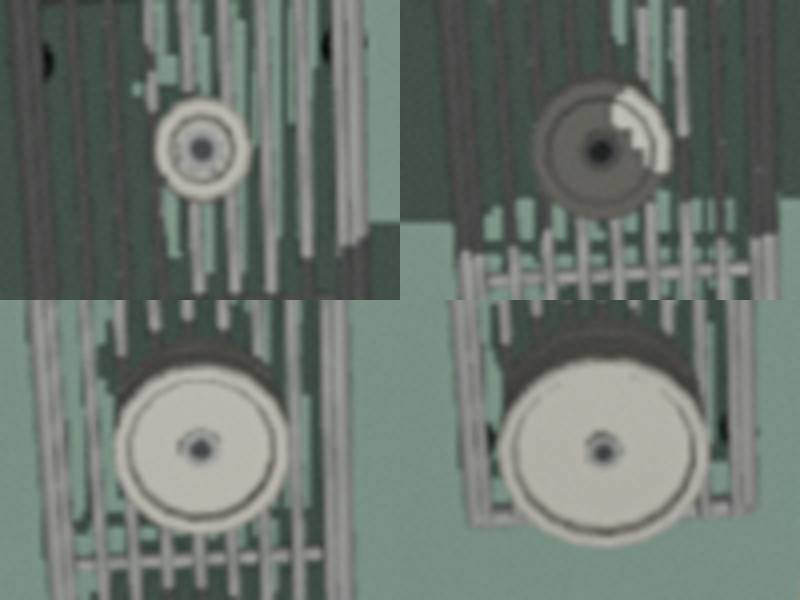

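```bash
python3 -m pendant '{"dp":[[-0.05,0.003,0.0],[-0.1007,0.0055,0.03],[-0.1007,0.0055,0.09],[-0.1007,0.0055,0.145],[-0.1007,0.0055,0.169],[-0.1007,0.0055,0.169]],"rot":[[0,0,0],[0,0,0],[0,0,0],[0,0,0],[0,0,0],[0,0,0]]}' 1 25
python3 -c "
from h import *
snap('wrist','w3')"
```

```text
time: 5.03
ee_pos: [513.3, 104.4, 51.5]
orientation: [0.707, 0.707, -0.002, -0.002]
force: [0.5, -0.3, -0.1]
grip_width: 1.003
finger_force: 0.0
```

View pics/w3.png

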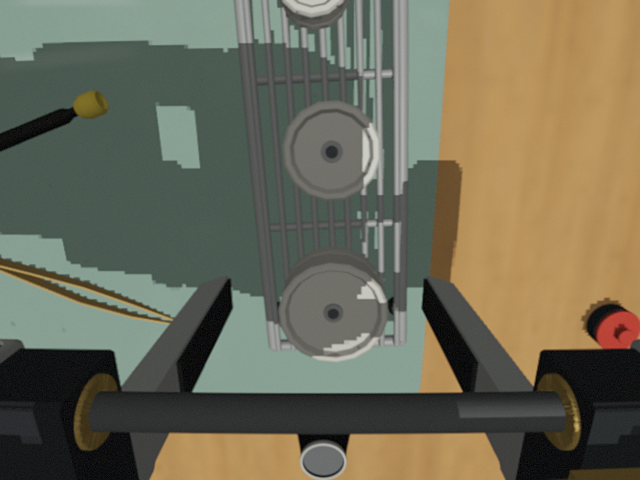

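```bash
python3 - <<'E'
from h import *
c={k:np.array(v,float) for k,v in get_calibration('wrist').items() if k in('K','D','rvec','tvec')}
for uv,z in[((333,313.5),50),((333.5,310),52),((331.5,151.5),50),((331,149),52)]: print(px2w(c,uv,z).round(1))
print(w2px(c,[513.3,104.4,51.5]))
E
python3 -m pendant '{"dp":[[0,0,0],[0,0,0],[0,0,0],[0,0,0],[0,0,0],[0,0,0]],"rot":[[0,0,0],[0,0,0],[0,0,0],[0,0,0],[0,0,0],[0,0,0]]}' 0 25
```

```text
[517.6 102.   50. ]
[517.7 104.8  52. ]
[516.7 175.4  50. ]
[516.5 176.6  52. ]
[323.74449077 310.34507123]
time: 5.82
ee_pos: [515.1, 104.9, 53.6]
orientation: [0.707, 0.707, 0.0, 0.0]
force: [-1.1, -0.2, 2.2]
grip_width: 0.525
finger_force: 25.0
```

```bash
python3 -m pendant '{"dp":[[0,0,-0.04],[0,0,-0.07],[-0.06,0.006,-0.077],[-0.12,0.012,-0.077],[-0.18,0.018,-0.077],[-0.235,0.023,-0.077],[-0.272,0.026,-0.05],[-0.272,0.026,-0.015],[-0.272,0.026,-0.015],[-0.272,0.026,-0.015]],"rot":[[0,0,0],[0,0,0],[0,0,0],[0,0,0],[0,0,0],[0,0,0],[0,0,0],[0,0,0],[0,0,0],[0,0,0]]}'
python3 -c "
from h import *
im,c=snap('wrist','w4');im,c=snap('side');cv2.imwrite('pics/s4.png',cv2.resize(im[230:400,250:450],(800,680))[:600,:,::-1])"
```

```text
time: 7.08
ee_pos: [541.5, -166.9, 69.3]
orientation: [0.707, 0.707, 0.0, 0.0]
force: [0.8, 0.5, -0.6]
grip_width: 0.527
finger_force: 25.0
```

View pics/w4.png

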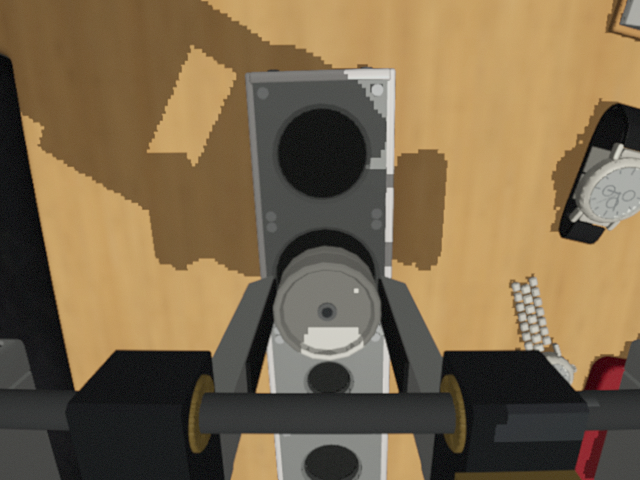

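View pics/s4.png

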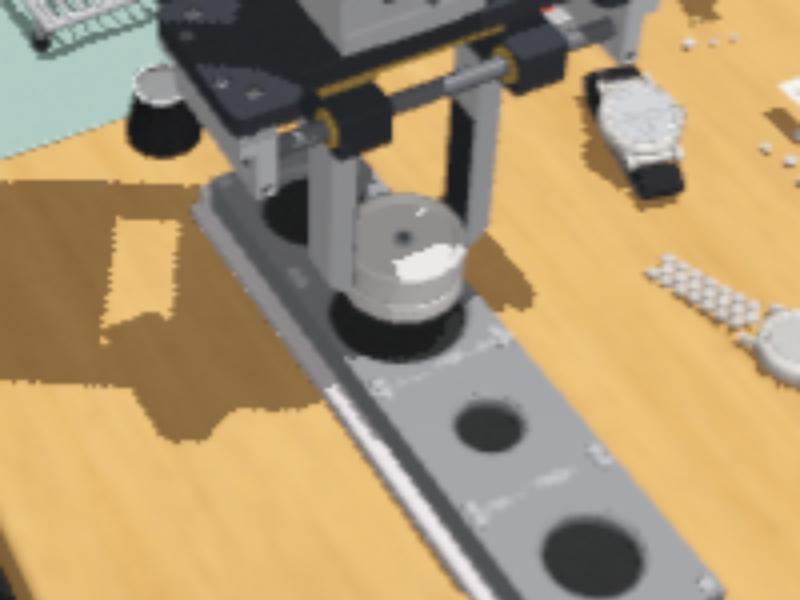

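```bash
python3 - <<'E'
from h import *
c={k:np.array(v,float) for k,v in get_calibration('wrist').items() if k in('K','D','rvec','tvec')}
for uv,z in[((323,151.5),22),((329,379),22),((331,463),22),((327,311.5),66)]: print(px2w(c,uv,z).round(1))
im=cv2.imread('pics/w4.png')[:,:,::-1].copy()
for z in(19,26): blobs(im,c,z,(262,376,90,210),0,45,300); blobs(im,c,z,(290,370,358,396),0,60,300)
E
```

```text
[540.2 -99.7  22. ]
[ 543.6 -238.3   22. ]
[ 545.1 -305.5   22. ]
[ 542.1 -169.    66. ]
(278, 108, 89, 90) ctr [ 539.5 -101.3] axes [46.6 46.9]
(290, 362, 80, 34) ctr [ 542.  -190.9] axes [38.2 74.1]
(278, 108, 89, 90) ctr [ 539.6 -100.7] axes [45.1 45.3]
(290, 362, 80, 34) ctr [ 541.9 -187.4] axes [36.9 71.6]
```

```bash
python3 -m pendant '{"dp":[[0,0,0.01],[0,0,0.018],[0,0,0.022],[0,0,0.022],[0,0,0.022]],"rot":[[0,0,0],[0,0,0],[0,0,0],[0,0,0],[0,0,0]]}'; python3 -m pendant '{"dp":[[0,0,0],[0,0,0],[0,0,0],[0,0,0]],"rot":[[0,0,0],[0,0,0],[0,0,0],[0,0,0]]}' 1
python3 -m pendant '{"dp":[[0,0,-0.04],[0,0,-0.08],[0,0,-0.08],[0,0,-0.08]],"rot":[[0,0,0],[0,0,0],[0,0,0],[0,0,0]]}'
python3 -c "
from h import *
im,c=snap('side');cv2.imwrite('pics/s5.png',cv2.resize(im[230:400,250:450],(800,680))[:600,:,::-1])
im,c=snap('wrist','w5');print([(d['p'],toworld(c,d['point'])) for d in finder.find_in('wrist','die_50_center')])"
```

```text
time: 7.8
ee_pos: [541.0, -167.0, 46.6]
orientation: [0.707, 0.707, -0.0, -0.0]
force: [-1.6, 1.4, 2.9]
grip_width: 0.526
finger_force: 25.0
time: 8.3
ee_pos: [541.1, -167.1, 46.4]
orientation: [0.707, 0.707, 0.0, 0.0]
force: [-0.0, -0.2, -0.9]
grip_width: 0.921
finger_force: 0.0
time: 8.8
ee_pos: [540.6, -166.8, 125.6]
orientation: [0.707, 0.707, -0.0, -0.001]
force: [-0.2, -0.6, -0.2]
grip_width: 0.997
finger_force: 0.0
[(0.63, array([ 538.23089075, -161.04018601,   42.68159102]))]
```

View pics/w5.png

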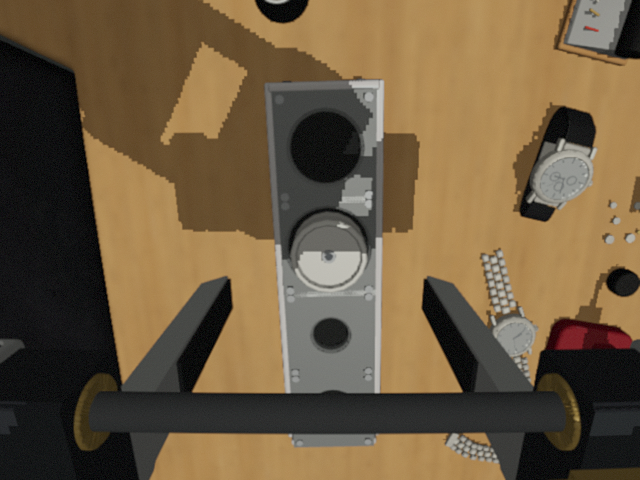

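```bash
python3 -m pendant '{"dp":[[0.06,-0.005,0],[0.12,-0.01,0],[0.18,-0.015,0],[0.24,-0.02,0],[0.30,-0.025,0],[0.343,-0.025,0.015],[0.343,-0.025,0.055],[0.343,-0.025,0.0725],[0.343,-0.025,0.0725],[0.343,-0.025,0.0725]],"rot":[[0,0,0],[0,0,0],[0,0,0],[0,0,0],[0,0,0],[0,0,0],[0,0,0],[0,0,0],[0,0,0],[0,0,0]]}'
python3 - <<'E'
from h import *
im,c=snap('wrist','w6');print([(d['p'],toworld(c,d['point'])) for d in finder.find_in('wrist','die_40_center')])
a=im[265:365,240:420];cv2.imwrite('pics/w6c.png',cv2.resize(a,(720,400))[:,:,::-1])
E
```

```text
time: 10.2
ee_pos: [516.9, 175.5, 55.0]
orientation: [0.707, 0.707, 0.001, 0.0]
force: [0.3, -0.7, -0.3]
grip_width: 1.003
finger_force: 0.0
[(0.61, array([516.38793296, 178.85260743,  47.02903284]))]
```

View pics/w6c.png

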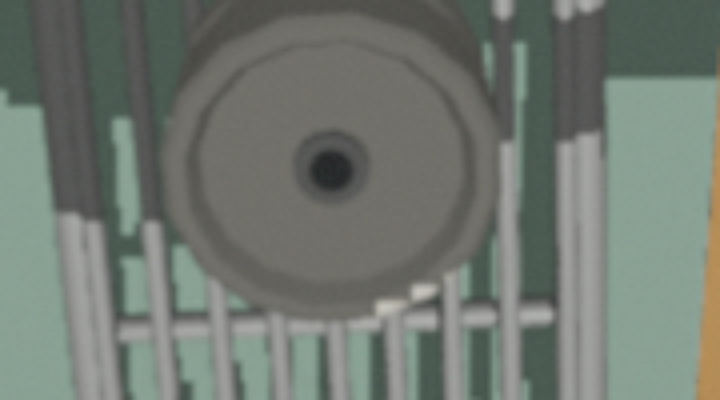

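```bash
python3 - <<'E'
from h import *
c={k:np.array(v,float) for k,v in get_calibration('wrist').items() if k in('K','D','rvec','tvec')}
print(px2w(c,(322.5,306.2),52).round(1),monitor.read_state()['ee_pos'])
E
python3 -m pendant '{"dp":[[0,0,0],[0,0,0],[0,0,0],[0,0,0],[0,0,0],[0,0,0],[0,0,0]],"rot":[[0,0,0],[0,0,0],[0,0,0],[0,0,0],[0,0,0],[0,0,0],[0,0,0]]}' 0 25
```

```text
[515.  176.8  52. ] [517.20489519 175.61379494  55.41367088]
time: 11.18
ee_pos: [515.9, 175.9, 53.9]
orientation: [0.707, 0.707, -0.0, -0.0]
force: [-0.0, -0.0, -0.3]
grip_width: 0.42
finger_force: 25.0
```

```bash
python3 -m pendant '{"dp":[[0,0,-0.04],[0,0,-0.07],[-0.06,0.006,-0.077],[-0.12,0.012,-0.077],[-0.18,0.018,-0.077],[-0.235,0.023,-0.077],[-0.277,0.0237,-0.06],[-0.277,0.0237,-0.015],[-0.277,0.0237,-0.012],[-0.277,0.0237,-0.012]],"rot":[[0,0,0],[0,0,0],[0,0,0],[0,0,0],[0,0,0],[0,0,0],[0,0,0],[0,0,0],[0,0,0],[0,0,0]]}'; python3 -m pendant '{"dp":[[0,0,0.008],[0,0,0.015],[0,0,0.0185],[0,0,0.0185],[0,0,0.0185]],"rot":[[0,0,0],[0,0,0],[0,0,0],[0,0,0],[0,0,0]]}'; python3 -m pendant '{"dp":[[0,0,0],[0,0,0],[0,0,0],[0,0,0]],"rot":[[0,0,0],[0,0,0],[0,0,0],[0,0,0]]}' 1
```

```text
time: 12.42
ee_pos: [540.1, -100.8, 66.6]
orientation: [0.707, 0.708, 0.0, 0.0]
force: [-0.0, -0.2, -0.5]
grip_width: 0.419
finger_force: 25.0
time: 13.05
ee_pos: [539.9, -101.1, 47.6]
orientation: [0.707, 0.707, 0.0, 0.0]
force: [-0.1, 0.0, -0.6]
grip_width: 0.423
finger_force: 25.0
time: 13.55
ee_pos: [539.8, -101.1, 47.5]
orientation: [0.707, 0.707, 0.0, 0.0]
force: [0.1, -0.0, 0.6]
grip_width: 0.808
finger_force: 0.0
```

```bash
python3 -m pendant '{"dp":[[0,0,-0.04],[0,0,-0.08],[0.06,-0.005,-0.08],[0.12,-0.01,-0.08],[0.18,-0.015,-0.08],[0.24,-0.02,-0.08],[0.3,-0.03,-0.08],[0.3417,-0.0315,-0.05],[0.3417,-0.0315,-0.015],[0.3417,-0.0315,-0.006],[0.3417,-0.0315,-0.006],[0.3417,-0.0315,-0.006]],"rot":[[0,0,0],[0,0,0],[0,0,0],[0,0,0],[0,0,0],[0,0,0],[0,0,0],[0,0,0],[0,0,0],[0,0,0],[0,0,0],[0,0,0]]}' 1
python3 - <<'E'
from h import *
im,c=snap('wrist','w7');print([(d['p'],toworld(c,d['point'])) for d in finder.find_in('wrist','die_30_center')])
cv2.imwrite('pics/w7c.png',cv2.resize(im[265:365,240:420],(720,400))[:,:,::-1])
E
```

```text
time: 15.05
ee_pos: [509.5, 240.4, 55.0]
orientation: [0.707, 0.707, 0.001, 0.001]
force: [0.2, -0.0, 0.4]
grip_width: 0.998
finger_force: 0.0
[(0.92, array([503.47613093, 242.09574071,  52.03908732]))]
```

View pics/w7c.png

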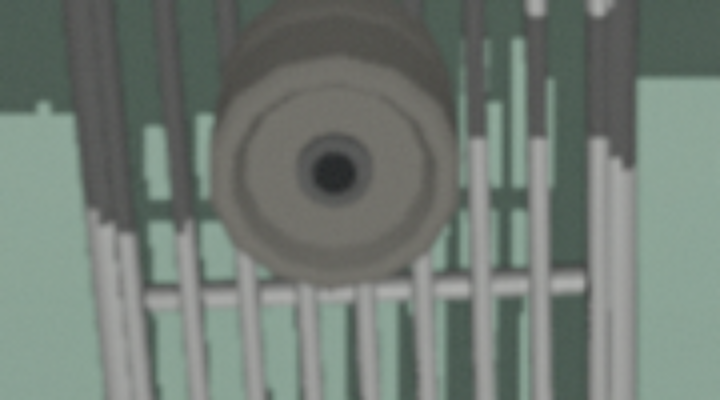

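```bash
python3 -m pendant '{"dp":[[0,0,0],[0,0,0],[0,0,0],[0,0,0],[0,0,0],[0,0,0],[0,0,0],[0,0,0]],"rot":[[0,0,0],[0,0,0],[0,0,0],[0,0,0],[0,0,0],[0,0,0],[0,0,0],[0,0,0]]}' 0 25
```

```text
time: 16.15
ee_pos: [508.1, 240.6, 53.5]
orientation: [0.707, 0.707, -0.0, -0.0]
force: [0.6, -0.8, 0.9]
grip_width: 0.312
finger_force: 25.0
```

```bash
python3 -m pendant '{"dp":[[0,0,-0.04],[0,0,-0.07],[-0.06,0.004,-0.077],[-0.12,0.008,-0.077],[-0.18,0.012,-0.077],[-0.24,0.016,-0.077],[-0.3,0.02,-0.077],[-0.36,0.024,-0.077],[-0.42,0.028,-0.077],[-0.48,0.032,-0.077],[-0.546,0.0365,-0.077],[-0.546,0.0365,-0.077]],"rot":[[0,0,0],[0,0,0],[0,0,0],[0,0,0],[0,0,0],[0,0,0],[0,0,0],[0,0,0],[0,0,0],[0,0,0],[0,0,0],[0,0,0]]}'; python3 -m pendant '{"dp":[[0,0,0.04],[0,0,0.06],[0,0,0.06],[0,0,0.06]],"rot":[[0,0,0],[0,0,0],[0,0,0],[0,0,0]]}'
python3 - <<'E'
from h import *
im,c=snap('side');a=cv2.resize(im[300:400,310:460],(600,400));im,c=snap('wrist','w8')
cv2.imwrite('pics/s8.png',np.vstack([a[:,:,::-1],cv2.resize(im[30:430,120:520],(200,200))[:,:,::-1].repeat(1,0) if 0 else np.zeros((0,600,3),np.uint8)]))
E
```

```text
time: 17.65
ee_pos: [544.6, -309.2, 130.5]
orientation: [0.709, 0.706, -0.0, 0.001]
force: [0.4, -0.2, -0.3]
grip_width: 0.314
finger_force: 25.0
time: 18.15
ee_pos: [545.6, -305.3, 71.6]
orientation: [0.707, 0.708, 0.0, 0.001]
force: [0.2, 1.0, -0.6]
grip_width: 0.308
finger_force: 25.0
```

View pics/s8.png

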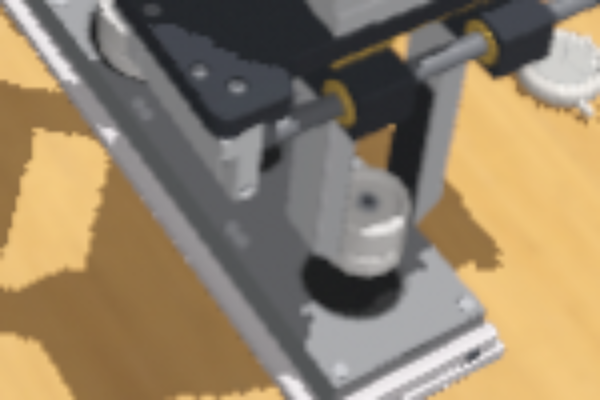

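```bash
python3 -m pendant '{"dp":[[0,0,0.008],[0,0,0.016],[0,0,0.0205],[0,0,0.0235],[0,0,0.0235],[0,0,0.0235]],"rot":[[0,0,0],[0,0,0],[0,0,0],[0,0,0],[0,0,0],[0,0,0]]}'; python3 -m pendant '{"dp":[[0,0,0],[0,0,0],[0,0,0],[0,0,0],[0,0,0]],"rot":[[0,0,0],[0,0,0],[0,0,0],[0,0,0],[0,0,0]]}' 1
python3 -m pendant '{"dp":[[0,0,-0.04],[0,0,-0.08],[0.06,-0.004,-0.08],[0.12,-0.008,-0.08],[0.18,-0.012,-0.08],[0.24,-0.016,-0.08],[0.3,-0.02,-0.08],[0.36,-0.024,-0.08],[0.42,-0.028,-0.08],[0.48,-0.03,-0.08],[0.54,-0.033,-0.08],[0.6,-0.0355,-0.08]],"rot":[[0,0,0],[0,0,0],[0,0,0],[0,0,0],[0,0,0],[0,0,0],[0,0,0],[0,0,0],[0,0,0],[0,0,0],[0,0,0],[0,0,0]]}'
```

```text
time: 19.0
ee_pos: [545.0, -305.5, 47.1]
orientation: [0.707, 0.707, 0.0, 0.0]
force: [-0.5, 0.1, -0.7]
grip_width: 0.316
finger_force: 25.0
time: 19.62
ee_pos: [544.9, -305.4, 47.0]
orientation: [0.707, 0.707, 0.0, 0.0]
force: [-0.2, -0.1, 0.4]
grip_width: 0.803
finger_force: 0.0
time: 21.12
ee_pos: [508.8, 296.7, 127.2]
orientation: [0.707, 0.707, 0.0, 0.0]
force: [0.4, -0.2, 1.0]
grip_width: 0.998
finger_force: 0.0
```

```bash
python3 -m pendant '{"dp":[[0.0137,0,0.02],[0.0137,0,0.055],[0.0137,0,0.0735],[0.0137,0,0.0735],[0.0137,0,0.0735]],"rot":[[0,0,0],[0,0,0],[0,0,0],[0,0,0],[0,0,0]]}'
python3 - <<'E'
from h import *
im,c=snap('wrist','w9');print([(d['p'],toworld(c,d['point'])) for d in finder.find_in('wrist','die_20_center')])
cv2.imwrite('pics/w9c.png',cv2.resize(im[265:365,240:420],(720,400))[:,:,::-1])
E
```

```text
time: 21.75
ee_pos: [510.1, 308.4, 54.7]
orientation: [0.707, 0.707, 0.001, 0.0]
force: [1.6, 0.6, 0.4]
grip_width: 0.999
finger_force: 0.0
[(0.61, array([509.43113413, 311.19488551,  49.93279988]))]
```

View pics/w9c.png

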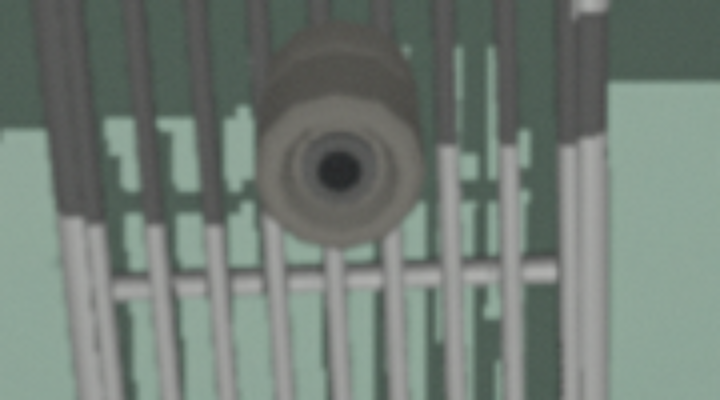

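```bash
python3 -m pendant '{"dp":[[0,0,0],[0,0,0],[0,0,0],[0,0,0],[0,0,0],[0,0,0],[0,0,0],[0,0,0],[0,0,0]],"rot":[[0,0,0],[0,0,0],[0,0,0],[0,0,0],[0,0,0],[0,0,0],[0,0,0],[0,0,0],[0,0,0]]}' 0 20
python3 -m pendant '{"dp":[[0,0,-0.04],[0,0,-0.07],[-0.06,0.004,-0.077],[-0.12,0.008,-0.077],[-0.18,0.012,-0.077],[-0.24,0.016,-0.077],[-0.3,0.02,-0.077],[-0.36,0.024,-0.077],[-0.42,0.028,-0.077],[-0.48,0.031,-0.077],[-0.5455,0.034,-0.077],[-0.5455,0.034,-0.077]],"rot":[[0,0,0],[0,0,0],[0,0,0],[0,0,0],[0,0,0],[0,0,0],[0,0,0],[0,0,0],[0,0,0],[0,0,0],[0,0,0],[0,0,0]]}'; python3 -m pendant '{"dp":[[0,0,0.04],[0,0,0.06],[0,0,0.06],[0,0,0.06]],"rot":[[0,0,0],[0,0,0],[0,0,0],[0,0,0]]}'
```

```text
time: 22.98
ee_pos: [509.1, 308.3, 53.5]
orientation: [0.707, 0.707, -0.0, -0.0]
force: [1.0, -0.1, -0.1]
grip_width: 0.205
finger_force: 20.0
time: 24.48
ee_pos: [543.2, -241.0, 130.7]
orientation: [0.709, 0.705, -0.0, 0.001]
force: [0.7, -0.4, -0.2]
grip_width: 0.204
finger_force: 20.0
time: 24.98
ee_pos: [544.1, -237.0, 71.6]
orientation: [0.707, 0.708, 0.0, 0.001]
force: [-0.1, -0.2, -0.5]
grip_width: 0.204
finger_force: 20.0
```

```bash
python3 -m pendant '{"dp":[[0,0,0.008],[0,0,0.016],[0,0,0.0205],[0,0,0.0235],[0,0,0.0235],[0,0,0.0235]],"rot":[[0,0,0],[0,0,0],[0,0,0],[0,0,0],[0,0,0],[0,0,0]]}'; python3 -m pendant '{"dp":[[0,0,0],[0,0,0],[0,0,0],[0,0,0],[0,0,0]],"rot":[[0,0,0],[0,0,0],[0,0,0],[0,0,0],[0,0,0]]}' 1
python3 -m pendant '{"dp":[[0,0,-0.06],[0,0,-0.12],[0.03,0,-0.17],[0.03,-0.01,-0.17],[0.03,-0.01,-0.17],[0.03,-0.01,-0.17],[0.03,-0.01,-0.17]],"rot":[[0,0,0],[0,0,0],[0,0,0],[0,0,0],[0,0,0],[0,0,0],[0,0,0]]}'
python3 - <<'E'
from h import *
im,c=snap('wrist','w10')
for t in('20','30','40','50'): print(t,[(round(d['p'],2),toworld(c,d['point']).round(1)) for d in finder.find_in('wrist',f'die_{t}_center')[:1]])
a=cv2.resize(im[40:350,250:430],(348,600));im,c=snap('side');b=cv2.resize(im[250:400,290:440],(450,450));b=np.vstack([b,np.zeros((150,450,3),np.uint8)])
cv2.imwrite('pics/fin.png',np.hstack([a,b])[:,:,::-1])
E
```

```text
time: 25.72
ee_pos: [543.4, -237.2, 47.1]
orientation: [0.707, 0.707, 0.0, 0.0]
force: [0.1, 0.2, -1.1]
grip_width: 0.206
finger_force: 20.0
time: 26.35
ee_pos: [543.4, -237.2, 47.0]
orientation: [0.707, 0.707, 0.0, 0.0]
force: [-0.5, 0.6, 0.6]
grip_width: 0.7
finger_force: 0.0
time: 27.22
ee_pos: [532.8, -207.2, 215.3]
orientation: [0.707, 0.707, -0.0, -0.001]
force: [-0.1, 0.9, -0.1]
grip_width: 1.0
finger_force: 0.0
20 [(0.84, array([ 546. , -236.2,   40.5]))]
30 [(0.76, array([ 540.6, -300.3,   45. ]))]
40 [(0.74, array([ 538.6, -102.2,   41.7]))]
50 [(0.58, array([ 535.4, -165.4,   38.2]))]
```

View pics/fin.png

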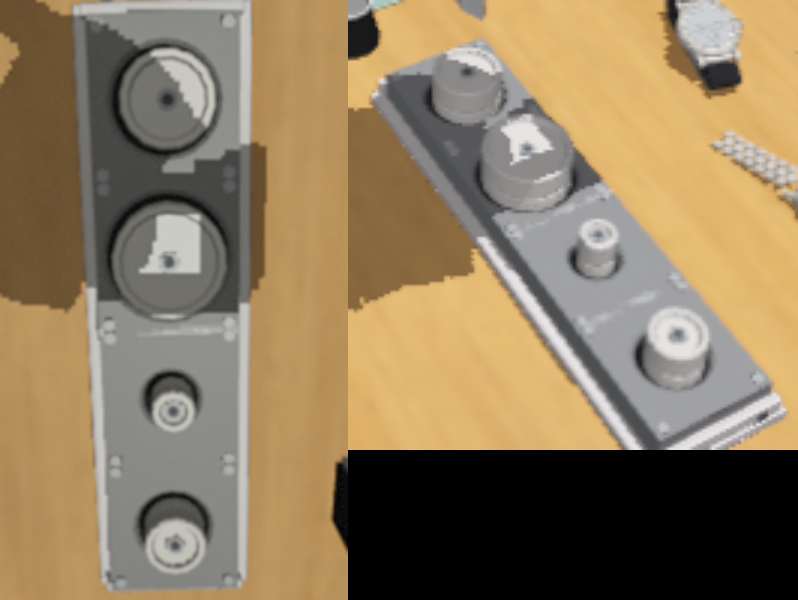

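```bash
python3 - <<'E'
from h import *
c={k:np.array(v,float) for k,v in get_calibration('wrist').items() if k in('K','D','rvec','tvec')}
for u,v in((167,99),(168.5,260),(173,410),(175.5,544)): print(px2w(c,(250+u*180/348,40+v*310/600),43).round(1))
E
python3 -c "
from h import *
print(order.sign_off())"
```

```text
[ 541.1 -102.    43. ]
[ 542.1 -168.6   43. ]
[ 544.6 -237.6   43. ]
[ 546.4 -306.6   43. ]
the job is handed in; nothing more can be done
None
```

All four dies are in their own seats, dished faces up. The last camera measurement puts every die within about 2 mm of its estimated recess centre, and the pictures show them level and home. The loupe and oil cup were not touched, and I handed the job in at about 27 s without receiving a verdict.

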